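Weigh two paperweights and set the heavier on the kite

ROBOT

A 6-joint arm with a two-finger parallel gripper is mounted at the origin on the work surface. World frame = base frame: x ahead of the robot, y to its left, z up, the work surface at z = 0. Lengths are in m, angles in rad, forces in N, time in s.
With the tool pointing down it reaches from about 0.375 to 0.9 m from the base axis. Payload 3.1 kg.
Tool frame: the origin (TCP) lies on the centre line of the jaws, within the pads' length; the fingertips stand 17 mm ahead of it and the grasp point (between the pads) lies 2 mm behind it (tip_reach is the distance from the TCP to the fingertips, in m); x points along the fingers, z is the direction in which the jaws open and shut, and the axes are right-handed (so a half turn about x gives the same grasp; the last joint's range is limited). The gripper opens to 87 mm and grips with 3 to 60 N. Pads are 19 mm wide; open, the fingers measure 117 mm over their backs; the gripper's body (75 mm by 190 mm) begins 51 mm behind the grasp point.
Start: joints at [0.97, 0.527, 1.433, -0, 1.181, -0.178], TCP at [0.256, 0.57, 0.24] pointing down, gripper open.
Joint ranges: [-3.08, 3.08], [-0.75, 2.2], [0.22, 2.44], [-1.43, 4.57], [0, 2.65], [-2.85, 2.85]. Speed limits (rad/s): [2.79, 2.79, 3.14, 3.14, 3.14, 3.14].

INTERFACE

Orientations are given as a unit quaternion [w, x, y, z].
In Python, from workcell import * gives the robot as it stands.
- The arm moves only by the shell command python3 -m handwheel 'ROWS' [FORCE]. ROWS is JSON, a list of rows, each a list of 3 entries, a list of its own where there are three numbers: the opening, from -1 (shut) to 1 (fully open), then the shift along the tool's x, y, z in m, then the turn about the tool's x in degrees. A call has 1 to 5 rows; each row shifts and turns the commanded pose from where the row before left it, along the tool's axes as they then stand; what a row does not reach is not made up. A row lasts 1/8 s, in which the tool goes at most 62.5 mm and 10.7 degrees, less where a joint would pass 70% of its speed; a pose out of reach is approached as far as the arm can. A call with a gripper value outside its range is refused whole. The fingers move at their own pace and stop on an object; FORCE is the grip in N (left out, the last holds). Time passes only in rows, so rows that do not move let the fingers close. It gives the time, the measured TCP pose, the force and the opening at its end, in the units of the state.
- observe(): the state, without advancing time (a new reading comes with each control period).
- snapshot(name): name is "scene" or "top"; returns the picture (420x560x3 uint8, blue, green, red); there is no depth.
- get_calibration(name): a dict with "vertical_fov" (degrees; the focal length in pixels is half the picture's height over the tangent of half this angle, whatever the lens; pixels are square), "cx", "cy" (the principal point, pixels), "cam_to_world" (4x4, takes a point from camera to world coordinates). Camera axes: x right, y up, looking along -z (the intrinsics and any distortion apply to the point x, -y, -z); pixel columns grow to the right and rows downward; lengths in m; the calibration is good to about 2 mm. A picture is of the moment at which its call begins. get_calibration takes no time and is no camera call.
- finish_job(): hands the job in, once; it reports no verdict.
The state is a dict: "time_s": time; "joint_pos": joint angles; "joint_velocities": joint speeds; "tau": joint torques, N m; "position": TCP position; "tool_rot": TCP orientation; "contact_force": force on the tool from outside, world axes, zero at the start; "torque": the same for the moment, N m; "width": finger opening in m.
Only numpy, scipy, OpenCV 4.12 (cv2) and the standard library are available. Lean on these libraries where they do the work, as an engineer would, in place of code of your own. Each camera call takes 0.05 s, during which the arm holds its last target.

TASK

Two look-alike block paperweights, one with a red top and one with a yellow top, are on the kite maker's bench; one has a lead core and the other is light. Stand one in each pan of the balance, take your hand off and see which side drops. Then take the one that dropped and stand it upright on the red disc in the middle of the kite, leaving the lighter one standing in its pan with the beam still tipped as the weighing left it.

Things in the scene. Friction and masses are not known exactly. Their poses are not given: they have to be found in the camera images.
- red_block: Paperweight block, dark wood with a red top, 40 x 40 mm square and 50 mm high, upright on the cutting mat. Origin at the centre of its underside, z up through the top, x and y square to its sides. It weighs either about 75 g or about 325 g (by hidden core, not by colour); the yellow one is the other.
- yellow_block: Paperweight block, dark wood with a yellow top, same 40 x 40 x 50 mm shape and same origin and axes as the red one. It weighs either about 75 g or about 325 g, the opposite of the red one.
- beam: Brass balance beam, two steel pans. Origin on its pivot, 55 mm above the bench; lies along its y, tips about its x, up to 0.12 rad (pans +-14 mm). Pan centres at y = +-120 mm, floors 12 mm above origin, 76 mm square inside, rim 6 mm. Stiff pivot: starts near level, stays still under the light block alone, drops to its stop within 1 s towards the heavy one, and stays so after that is lifted off.
- kite: Small paper kite panel fixed to the bench, 180 mm (its x) by 150 mm (its y), 2 mm thick, white with coloured bands and a red disc 60 mm across in its middle. Origin under the centre of the disc, at bench height; the surface is 2 mm higher.

How it is judged:
By the outcome, as a careful person would: the job done as asked, in the order asked, and still so for the second after the job is handed in, with the robot touching nothing.
It also fails if it takes over 70 s, if anything falls off the work surface, if the arm or the gripper's body presses on something with over 40 N, if the wrist force passes 120 N, or if a joint passes its speed limit or range.

## Working session

There is one attempt and no reset: what is moved stays moved. The work goes in short steps, Python scripts to look and compute and a shell command to move; the robot and the scene stay as the last step left them, time stands still between calls to the robot, and variables do not carry over. Pictures are saved under pics/ and viewed, and the job is handed in when it is done.

```bash
mkdir -p pics; ls; python3 - <<'E'
from workcell import *
import cv2
s=observe(); print(s)
for n in("scene","top"):
    print(n,get_calibration(n)); cv2.imwrite(f"pics/{n}0.png",snapshot(n))
E
```

```text
pics
{'time_s': 0.0, 'joint_pos': array([ 9.69500813e-01,  5.28473452e-01,  1.43386477e+00, -2.44475818e-05,
        1.18139762e+00, -1.78494659e-01]), 'joint_velocities': array([ 0.00020034, -0.00040661,  0.00092275, -0.00030523,  0.0008384 ,
        0.00032132]), 'tau': array([ 6.90317447e-04, -4.40048325e+01, -1.76591241e+01,  6.32379600e-02,
        5.82789362e-02, -1.62590886e-04]), 'position': array([0.25603337, 0.56940617, 0.23857906]), 'tool_rot': array([ 0.5930854 , -0.38425618,  0.59447772,  0.38365757]), 'contact_force': array([-0.15573814,  0.28577988,  0.5978399 ]), 'torque': array([0.04139165, 0.00779975, 0.00479564]), 'width': 0.08721670078844083}
scene {'vertical_fov': 57.98279561521029, 'cx': 281.75601152352135, 'cy': 209.06148476659325, 'cam_to_world': array([[-0.24125651, -0.78668997,  0.5682554 ,  1.02207411],
       [ 0.9704413 , -0.19933378,  0.13605045,  0.11605592],
       [ 0.00624297,  0.58428156,  0.81152701,  0.76371829],
       [ 0.        ,  0.        ,  0.        ,  1.        ]])}
top {'vertical_fov': 43.42345379127391, 'cx': 287.74534417339726, 'cy': 209.45226313016857, 'cam_to_world': array([[-1.23207228e-03,  9.91464044e-01, -1.30374581e-01,
         3.89461835e-01],
       [-9.99779442e-01, -3.95465087e-03, -2.06259041e-02,
         2.79673255e-03],
       [-2.09654283e-02,  1.30320413e-01,  9.91250241e-01,
         1.25488555e+00],
       [ 0.00000000e+00,  0.00000000e+00,  0.00000000e+00,
         1.00000000e+00]])}
```

View pics/scene0.png

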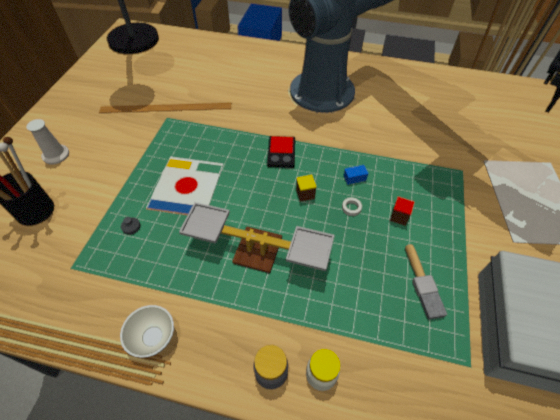

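View pics/top0.png

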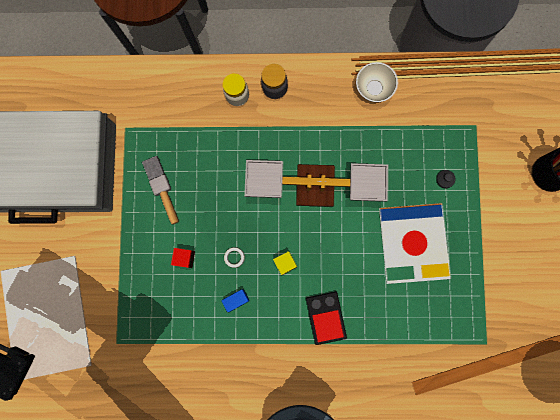

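The red block is at about (183,258) in the top view and the yellow one at (285,262). The pans are at (264,179) and (369,182), and the disc is at (415,243). Next I'll measure them more accurately.

```bash
cat > h.py <<'E'
from workcell import *
import numpy as np, cv2
def P(name,uv,z):
    c=get_calibration(name); T=np.array(c["cam_to_world"]); f=210/np.tan(np.radians(c["vertical_fov"]/2))
    d=T[:3,:3]@np.array([(uv[0]-c["cx"])/f,-(uv[1]-c["cy"])/f,-1]); o=T[:3,3]
    return o+d*(z-o[2])/d[2]
def proj(name,p):
    c=get_calibration(name); T=np.linalg.inv(np.array(c["cam_to_world"])); f=210/np.tan(np.radians(c["vertical_fov"]/2))
    q=T[:3,:3]@np.array(p)+T[:3,3]
    return np.array([c["cx"]+f*q[0]/-q[2],c["cy"]-f*q[1]/-q[2]])
def blobs(im,col,smin=140,vmin=110):
    h=cv2.cvtColor(im,cv2.COLOR_BGR2HSV)
    H,S,V=cv2.split(h)
    m=((H<6)|(H>174)) if col=="red" else ((H>24)&(H<34))
    m=(m&(S>smin)&(V>vmin)).astype(np.uint8)*255
    cs,_=cv2.findContours(m,cv2.RETR_EXTERNAL,cv2.CHAIN_APPROX_NONE)
    out=[]
    for c in cs:
        a=cv2.contourArea(c)
        if a>60:
            M=cv2.moments(c); out.append((M["m10"]/M["m00"],M["m01"]/M["m00"],a,cv2.minAreaRect(c)))
    return out
E
python3 - <<'E'
from h import *
for n in("top","scene"):
    im=cv2.imread(f"pics/{n}0.png")
    for c in("red","yellow"):
        for b in blobs(im,c):
            if b[1]<130: continue
            print(n,c,np.round(b[:3],1),[np.round(x,1) for x in b[3]],np.round(P(n,b[:2],.05),4),np.round(P(n,b[:2],.002),4))
im=cv2.imread("pics/top0.png")
cv2.imwrite("pics/crop1.png",cv2.resize(im[145:215,235:400],None,fx=4.8,fy=4.8,interpolation=cv2.INTER_CUBIC))
cv2.imwrite("pics/crop2.png",cv2.resize(im[235:290,160:310],None,fx=5,fy=5,interpolation=cv2.INTER_CUBIC))
E
```

```text
top red [327.7 325.9 678. ] [array([327.5, 325.7]), array([27.8, 26.7]), np.float64(78.7)] [ 0.285  -0.0612  0.05  ] [ 0.2809 -0.0638  0.002 ]
top red [180.6 257.3 275.5] [array([180.5, 257.3]), array([17.6, 17.6]), np.float64(9.5)] [0.4385 0.2731 0.05  ] [0.4405 0.2838 0.002 ]
top red [414.4 242.8 461.5] [array([414., 243.]), array([24., 24.]), np.float64(90.0)] [ 0.4703 -0.2601  0.05  ] [ 0.4735 -0.2706  0.002 ]
top yellow [284.6 262.7 282. ] [array([284.6, 262.7]), array([17.9, 17.4]), np.float64(63.4)] [0.4258 0.0351 0.05  ] [0.4272 0.0364 0.002 ]
scene red [403.6 205.4 203.5] [array([403.8, 205.3]), array([17.4, 13.3]), np.float64(18.4)] [0.4419 0.2707 0.05  ] [0.4028 0.2811 0.002 ]
scene red [185.8 185.  261.5] [array([185.5, 185. ]), array([16., 21.]), np.float64(90.0)] [ 0.5097 -0.2467  0.05  ] [ 0.4753 -0.271   0.002 ]
scene red [281.3 144.5 318.5] [array([281. , 144.5]), array([15., 22.]), np.float64(90.0)] [ 0.3185 -0.0554  0.05  ] [ 0.2712 -0.0669  0.002 ]
scene yellow [324.6 364.6 742. ] [array([325., 365.]), array([32., 30.]), np.float64(90.0)] [0.8369 0.1538 0.05  ] [0.8245 0.1563 0.002 ]
scene yellow [305.9 181.9 200. ] [array([306. , 181.8]), array([14. , 17.1]), np.float64(77.5)] [0.4284 0.034  0.05  ] [0.3885 0.0284 0.002 ]
scene yellow [178.7 163.6 137. ] [array([178.6, 163.6]), array([22.8,  7.4]), np.float64(7.1)] [ 0.4487 -0.2911  0.05  ] [ 0.4102 -0.3185  0.002 ]
```

View pics/crop1.png

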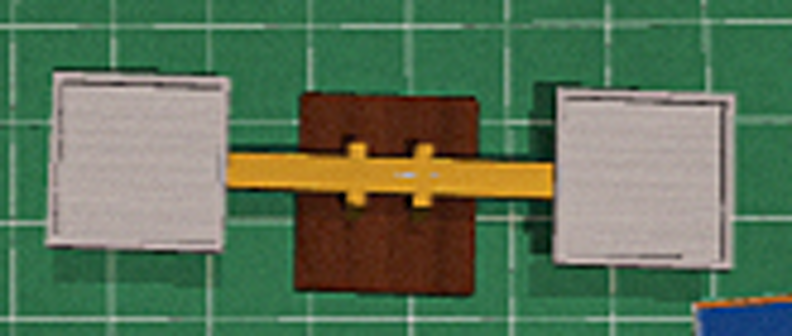

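View pics/crop2.png

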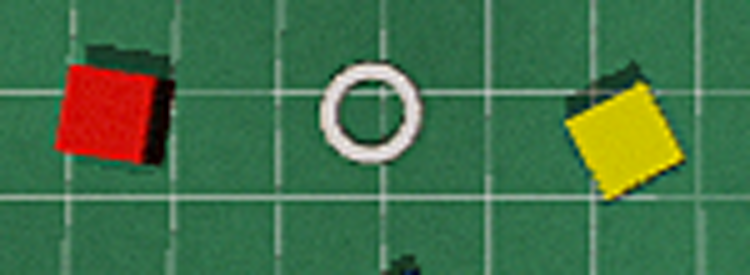

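```bash
cat >> h.py <<'E'
from scipy.spatial.transform import Rotation as R
def tool():
    s=observe(); q=s["tool_rot"]; return s,R.from_quat([q[1],q[2],q[3],q[0]]).as_matrix()
def goto(p,yaw=None):
    """yaw deg: wanted world direction of tool z (mod 180). prints turn, then shift in present axes and after the turn"""
    s,M=tool(); d=np.array(p)-s["position"]
    cur=np.degrees(np.arctan2(M[1,2],M[0,2])); t=0
    if yaw is not None:
        t=-((yaw-cur+90)%180-90)  # tool x down: + turn lowers world yaw
    M2=M@R.from_euler("x",t,degrees=True).as_matrix()
    print("pos",np.round(s["position"],4),"down",np.round(M[:,0],3),"yaw %.1f turn %.1f j6 %.2f"%(cur,t,s["joint_pos"][5]),"shift now mm",np.round(M.T@d*1000,1),"after turn",np.round(M2.T@d*1000,1),"t",round(s["time_s"],2),"F",np.round(s["contact_force"],2),"w",round(s["width"],4))
E
python3 - <<'E'
from h import *
im=cv2.imread("pics/top0.png")
for c,k in(("red",1),("yellow",0)):
    b=[b for b in blobs(im,c) if b[1]>130][k]
    w=[P("top",x,.05)[:2] for x in cv2.boxPoints(b[3])]
    print(c,[np.round(np.degrees(np.arctan2(*(w[i+1]-w[i])[::-1])),1) for i in range(3)])
for cs in([(55,73),(230,78),(222,250),(47,246)],[(557,87),(735,95),(731,268),(555,263)]):
    w=np.array([P("top",((u+.5)/4.8-.5+235,(v+.5)/4.8-.5+145),.073)[:2] for u,v in cs]); print(np.round(w,4).tolist(),w.mean(0))
goto((.44,.272,.15),0)
E
python3 - <<'E'
from h import *
im=cv2.imread("pics/scene0.png"); 
cv2.imwrite("pics/crop3.png",cv2.resize(im[190:280,170:345],None,fx=4.5,fy=4.5,interpolation=cv2.INTER_CUBIC))
E
```

```text
red [np.float64(-8.0), np.float64(-99.5), np.float64(171.8)]
yellow [np.float64(-63.6), np.float64(-153.5), np.float64(116.3)]
[[0.6601, 0.1228], [0.6572, 0.0392], [0.5742, 0.043], [0.5765, 0.1259]] [0.61697458 0.08273264]
[[0.6519, -0.1163], [0.6475, -0.2005], [0.5645, -0.1965], [0.5673, -0.1139]] [ 0.6077901  -0.15678677]
pos [0.2561 0.5694 0.2387] down [-0.001 -0.002 -1.   ] yaw 65.8 turn 65.8 j6 -0.18 shift now mm [  89.  -289.8 -195.6] after turn [  89.  -297.3  184. ] t 0.1 F [-0.03  0.27 -0.71] w 0.0871
```

View pics/crop3.png

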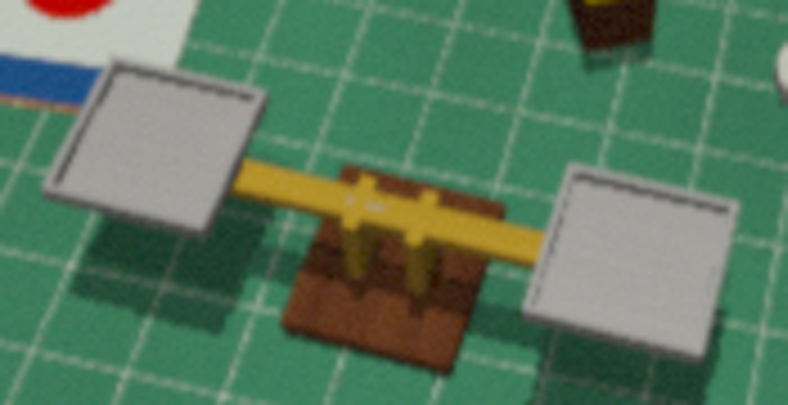

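```bash
python3 -m handwheel '[[1,[0.01,0,0],10],[1,[0.01,0,0],10],[1,[0.01,0,0],10],[1,[0.01,0,0],10],[1,[0.01,0,0],10]]'; python3 -m handwheel '[[1,[0.01,0,0],10],[1,[0.01,0,0],10],[1,[0.01,0,0],3.8],[1,[0,0,0],0]]'; python3 - <<'E'
from h import *
goto((.44,.272,.15),-8)
for uv in((311.1,247.5),(205.1,222.2)): print(P("scene",uv,.073))
E
```

```text
time_s: 0.72
position: [0.2562, 0.5696, 0.1887]
tool_rot: [0.7, -0.095, 0.701, 0.095]
contact_force: [-0.4, 0.5, 1.0]
width: 0.087
time_s: 1.23
position: [0.2559, 0.5691, 0.1583]
tool_rot: [0.705, 0.048, 0.706, -0.05]
contact_force: [-1.1, -0.7, 0.7]
width: 0.0867
pos [0.2559 0.5691 0.1583] down [-0.002 -0.003 -1.   ] yaw -8.0 turn 0.0 j6 1.11 shift now mm [   8.7 -268.7  223.6] after turn [   8.7 -268.6  223.7] t 1.23 F [-1.11 -0.73  0.73] w 0.0867
[0.61957757 0.08375933 0.073     ]
[ 0.6139802  -0.15377242  0.073     ]
```

```bash
python3 -m handwheel '[[1,[0,-0.0336,0.028],0],[1,[0,-0.0336,0.028],0],[1,[0,-0.0336,0.028],0],[1,[0,-0.0336,0.028],0]]'; python3 -m handwheel '[[1,[0,-0.0336,0.028],0],[1,[0,-0.0336,0.028],0],[1,[0,-0.0336,0.028],0],[1,[0,-0.0336,0.028],0],[1,[0,0,0],0]]'; python3 - <<'E'
from h import *
goto((.44,.272,.037),-8)
cv2.imwrite("pics/s1.png",snapshot("scene"))
E
```

```text
time_s: 1.72
position: [0.3494, 0.4203, 0.16]
tool_rot: [0.706, 0.049, 0.705, -0.049]
contact_force: [-0.4, -1.0, -0.9]
width: 0.087
time_s: 2.35
position: [0.4428, 0.2706, 0.16]
tool_rot: [0.706, 0.051, 0.705, -0.051]
contact_force: [0.0, 1.1, 0.4]
width: 0.0869
pos [0.4428 0.2706 0.16  ] down [ 0.002  0.    -1.   ] yaw -8.2 turn -0.2 j6 0.48 shift now mm [123.    0.9  -3.2] after turn [123.    1.   -3.2] t 2.35 F [0.01 1.09 0.44] w 0.0869
```

View pics/s1.png

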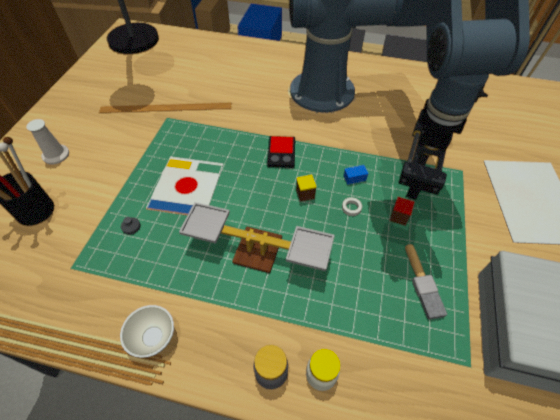

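The gripper is directly above the red block at (403,210) with nothing else near it, so I'll descend and grasp.

```bash
python3 -m handwheel '[[1,[0.035,0,-0.003],0],[1,[0.035,0.001,0],0],[1,[0.03,0,0],0],[1,[0.023,0,0],0],[1,[0,0,0],0]]' 25; python3 -m handwheel '[[-1,[0,0,0],0],[-1,[0,0,0],0],[-1,[0,0,0],0],[-1,[0,0,0],0],[-1,[0,0,0],0]]' 25; python3 - <<'E'
from h import *
goto((.44,.272,.037),-8)
E
```

```text
time_s: 3.02
position: [0.436, 0.2746, 0.0353]
tool_rot: [0.704, 0.048, 0.707, -0.049]
contact_force: [0.0, -0.5, 0.5]
width: 0.0873
time_s: 3.65
position: [0.438, 0.2739, 0.0368]
tool_rot: [0.705, 0.05, 0.705, -0.049]
contact_force: [0.8, 0.5, 0.1]
width: 0.0451
pos [0.438  0.2739 0.0368] down [ 0.  0. -1.] yaw -8.0 turn -0.0 j6 0.48 shift now mm [-0.2 -1.6  2.3] after turn [-0.2 -1.6  2.3] t 3.65 F [0.82 0.53 0.14] w 0.0451
```

```bash
python3 -m handwheel '[[-1,[0,0,0],0],[-1,[0,0,0],0]]' 25; python3 -m handwheel '[[-1,[-0.02,0,0],0],[-1,[-0.03,0,0],0],[-1,[-0.03,0,0],0],[-1,[-0.02,0,0],0],[-1,[0,0,0],0]]'; for i in 1 2 3 4 5; do python3 -m handwheel '[[-1,[0,0,0],0]]' | grep -E 'force|width'; done; python3 - <<'E'
from h import *
goto((.617,.083,.15),-2)
E
```

```text
time_s: 3.9
position: [0.438, 0.2739, 0.0367]
tool_rot: [0.705, 0.05, 0.705, -0.049]
contact_force: [-0.7, -0.4, 1.6]
width: 0.0396
time_s: 4.53
position: [0.4386, 0.2743, 0.1377]
tool_rot: [0.706, 0.05, 0.704, -0.049]
contact_force: [0.1, 0.7, -0.9]
width: 0.04
contact_force: [0.3, -0.3, -0.5]
width: 0.0398
contact_force: [0.6, -0.3, -1.8]
width: 0.0398
contact_force: [-0.3, 0.1, -0.8]
width: 0.0396
contact_force: [-0.3, 0.4, -1.3]
width: 0.0399
contact_force: [0.3, -0.3, -1.2]
width: 0.0402
pos [0.4378 0.2739 0.1364] down [-0. -0. -1.] yaw -8.0 turn -6.0 j6 0.48 shift now mm [ -13.7 -164.   204.1] after turn [ -13.7 -184.5  185.7] t 5.15 F [ 0.3  -0.33 -1.2 ] w 0.0402
```

Lifted: the vertical load averages about 1.1 N, so red looks like the light one. I'll place it in the left pan.

```bash
python3 -m handwheel '[[-1,[-0.014,0,0],-6],[-1,[0,-0.0308,0.031],0],[-1,[0,-0.0308,0.031],0],[-1,[0,-0.0308,0.031],0]]'; python3 -m handwheel '[[-1,[0,-0.0308,0.031],0],[-1,[0,-0.0308,0.031],0],[-1,[0,-0.0308,0.031],0],[-1,[0,0,0],0],[-1,[0,0,0],0]]'; python3 - <<'E'
from h import *
goto((.617,.083,.107),-2)
for n in("top","scene"):
    im=snapshot(n); cv2.imwrite(f"pics/{n}2.png",im)
a=cv2.imread("pics/top2.png")[130:270,220:420]; b=cv2.imread("pics/scene2.png")[150:290,170:370]
cv2.imwrite("pics/c2.png",cv2.resize(np.hstack([a,b]),None,fx=2,fy=2,interpolation=cv2.INTER_CUBIC))
E
```

```text
time_s: 5.65
position: [0.5284, 0.1775, 0.1507]
tool_rot: [0.707, 0.012, 0.707, -0.012]
contact_force: [-0.5, 1.1, -1.0]
width: 0.0398
time_s: 6.28
position: [0.6163, 0.0828, 0.1501]
tool_rot: [0.706, 0.013, 0.708, -0.013]
contact_force: [-0.3, 0.2, -1.3]
width: 0.04
pos [0.6163 0.0828 0.1501] down [-0.002  0.    -1.   ] yaw -2.1 turn -0.1 j6 -0.01 shift now mm [43.1  0.2  0.8] after turn [43.1  0.2  0.8] t 6.28 F [-0.33  0.19 -1.3 ] w 0.04
```

View pics/c2.png

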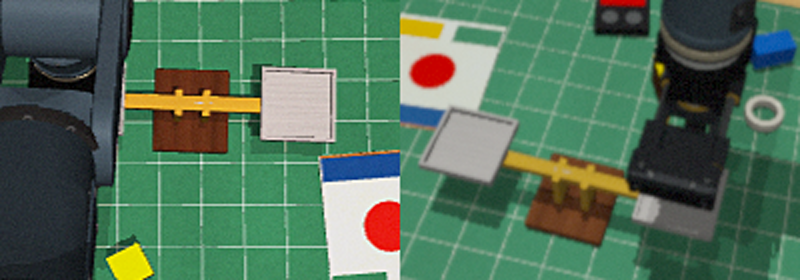

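```bash
python3 -m handwheel '[[-1,[0.02,0,0],0],[-1,[0.013,0,0],0],[-1,[0.008,0,0.001],0],[-1,[0.003,0,0],0],[-1,[0,0,0],0]]'; python3 -m handwheel '[[0.5,[0,0,0],0],[0.5,[0,0,0],0],[0.5,[0,0,0],0],[0.5,[0,0,0],0]]';  python3 -m handwheel '[[0.5,[-0.02,0,0],0],[0.5,[-0.03,0,0],0],[0.8,[-0.03,0,0],0],[1,[-0.03,0,0],0],[1,[0,0,0],0]]'; python3 - <<'E'
from h import *
goto((.427,.0346,.15),26.4)
E
```

```text
time_s: 7.0
position: [0.6183, 0.0827, 0.1066]
tool_rot: [0.707, 0.012, 0.707, -0.012]
contact_force: [-0.6, 0.2, -1.4]
width: 0.0398
time_s: 7.5
position: [0.6183, 0.0826, 0.1067]
tool_rot: [0.707, 0.013, 0.707, -0.013]
contact_force: [-0.6, 0.3, 1.0]
width: 0.0641
time_s: 8.12
position: [0.62, 0.0826, 0.2193]
tool_rot: [0.709, 0.012, 0.705, -0.013]
contact_force: [0.6, -0.3, 0.2]
width: 0.0841
pos [0.62   0.0826 0.2193] down [ 0.006 -0.    -1.   ] yaw -2.0 turn -28.4 j6 -0.01 shift now mm [  68.1  -54.8 -191.6] after turn [  68.1   43.  -194.6] t 8.12 F [ 0.6  -0.25  0.21] w 0.0841
```

```bash
python3 -m handwheel '[[1,[0,0,0],-9.5],[1,[0,0,0],-9.5],[1,[0,0,0],-9.4],[1,[0,0.0072,-0.0324],0],[1,[0,0.0072,-0.0324],0]]'; python3 -m handwheel '[[1,[0.012,0.0072,-0.0324],0],[1,[0.018,0.0072,-0.0324],0],[1,[0.02,0.0072,-0.0324],0],[1,[0.018,0.0072,-0.0324],0],[1,[0,0,0],0]]'; python3 -m handwheel '[[1,[0,0,0],0]]' >/dev/null; python3 - <<'E'
from h import *
goto((.427,.0346,.037),26.4)
for n in("top","scene"):
    im=snapshot(n); cv2.imwrite(f"pics/{n}3.png",im)
a=cv2.imread("pics/top3.png")[130:270,220:420]; b=cv2.imread("pics/scene3.png")[150:290,170:370]
cv2.imwrite("pics/c3.png",cv2.resize(np.hstack([a,b]),None,fx=2,fy=2,interpolation=cv2.INTER_CUBIC))
E
```

```text
time_s: 8.75
position: [0.5521, 0.0666, 0.2148]
tool_rot: [0.687, -0.161, 0.689, 0.162]
contact_force: [0.6, 0.6, 0.1]
width: 0.0872
time_s: 9.38
position: [0.4198, 0.0354, 0.1466]
tool_rot: [0.686, -0.16, 0.692, 0.162]
contact_force: [0.9, 0.1, -0.4]
width: 0.0867
pos [0.4258 0.0348 0.1484] down [ 0.001 -0.    -1.   ] yaw 26.4 turn -0.0 j6 -0.64 shift now mm [111.4  -0.6   0.9] after turn [111.4  -0.6   0.9] t 9.5 F [0.21 0.09 0.72] w 0.0871
```

View pics/c3.png

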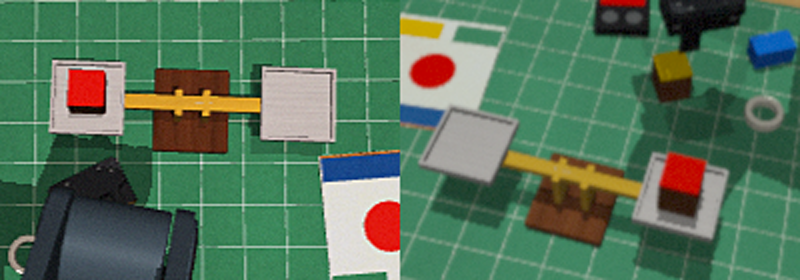

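The red block is standing in the left pan, with its top at about (86,90) in the left half of the composite, and the beam hasn't moved. The gripper is now over the yellow block, so I'll grasp that one.

```bash
python3 -m handwheel '[[1,[0.035,0,0],0],[1,[0.035,0,0.001],0],[1,[0.025,0,0],0],[1,[0.016,0,0],0],[1,[0,0,0],0]]' 25; python3 -m handwheel '[[-1,[0,0,0],0],[-1,[0,0,0],0],[-1,[0,0,0],0],[-1,[0,0,0],0],[-1,[0,0,0],0]]' 30; python3 -m handwheel '[[-1,[0,0,0],0],[-1,[0,0,0],0]]' 30; python3 -m handwheel '[[-1,[-0.02,0,0],0],[-1,[-0.03,0,0],0],[-1,[-0.03,0,0],0],[-1,[-0.03,0,0],0],[-1,[0,0,0],0]]';for i in 1 2 3 4; do python3 -m handwheel '[[-1,[0,0,0],0]]' | grep -E 'force|width'; done; python3 - <<'E'
from h import *
goto((.61,-.156,.15),-2)
E
```

```text
time_s: 10.22
position: [0.4266, 0.0355, 0.0367]
tool_rot: [0.688, -0.161, 0.689, 0.162]
contact_force: [-0.1, 0.4, -0.0]
width: 0.0868
time_s: 10.85
position: [0.4258, 0.0354, 0.0377]
tool_rot: [0.689, -0.161, 0.688, 0.161]
contact_force: [-0.8, 0.9, 0.2]
width: 0.0449
time_s: 11.1
position: [0.4255, 0.0354, 0.0377]
tool_rot: [0.688, -0.161, 0.689, 0.161]
contact_force: [-0.7, -1.0, 3.1]
width: 0.0399
time_s: 11.72
position: [0.4269, 0.0353, 0.1488]
tool_rot: [0.69, -0.162, 0.687, 0.161]
contact_force: [-0.0, 0.4, -3.2]
width: 0.0399
contact_force: [-0.4, -0.4, -2.6]
width: 0.0396
contact_force: [-1.1, 0.5, -4.3]
width: 0.0396
contact_force: [-0.1, 0.1, -3.1]
width: 0.0398
contact_force: [0.0, -0.2, -3.0]
width: 0.0394
pos [0.4255 0.0355 0.147 ] down [-0.001  0.    -1.   ] yaw 26.4 turn 28.4 j6 -0.64 shift now mm [  -3.3 -253.5   80.3] after turn [  -3.3 -184.9  191.1] t 12.22 F [ 0.05 -0.16 -3.01] w 0.0394
```

```bash
python3 -m handwheel '[[-1,[-0.003,0,0],9.5],[-1,[0,0,0],9.5],[-1,[0,0,0],9.4],[-1,[0,-0.0264,0.0273],0],[-1,[0,-0.0264,0.0273],0]]'; python3 -m handwheel '[[-1,[0,-0.0264,0.0273],0],[-1,[0,-0.0264,0.0273],0],[-1,[0,-0.0264,0.0273],0],[-1,[0,-0.0264,0.0273],0],[-1,[0,-0.0264,0.0273],0]]'; python3 -m handwheel '[[-1,[0,0,0],0],[-1,[0,0,0],0]]'; python3 - <<'E'
from h import *
goto((.61,-.156,.107),-2)
for n in("top","scene"):
    im=snapshot(n); cv2.imwrite(f"pics/{n}4.png",im)
a=cv2.imread("pics/top4.png")[130:270,220:420]; b=cv2.imread("pics/scene4.png")[150:290,170:370]
cv2.imwrite("pics/c4.png",cv2.resize(np.hstack([a,b]),None,fx=2,fy=2,interpolation=cv2.INTER_CUBIC))
E
```

```text
time_s: 12.85
position: [0.4788, -0.0196, 0.1504]
tool_rot: [0.707, 0.012, 0.707, -0.012]
contact_force: [0.3, 0.3, -2.9]
width: 0.04
time_s: 13.48
position: [0.6105, -0.1568, 0.1497]
tool_rot: [0.706, 0.013, 0.708, -0.012]
contact_force: [0.7, 0.1, -3.5]
width: 0.0396
time_s: 13.72
position: [0.6089, -0.1553, 0.1495]
tool_rot: [0.706, 0.013, 0.708, -0.012]
contact_force: [-0.2, 0.0, -3.9]
width: 0.04
pos [ 0.6089 -0.1553  0.1495] down [-0.003  0.002 -1.   ] yaw -2.0 turn -0.0 j6 -0.39 shift now mm [42.5 -0.7  1.3] after turn [42.5 -0.7  1.3] t 13.72 F [-0.18  0.03 -3.93] w 0.04
```

View pics/c4.png

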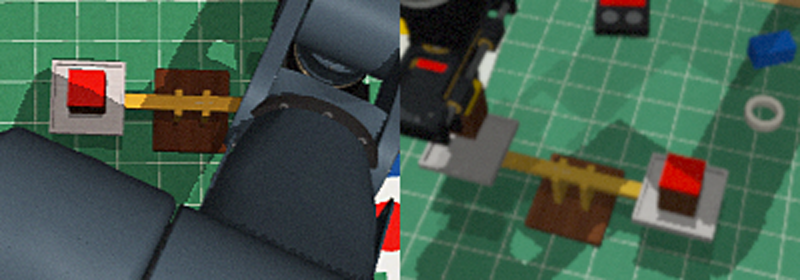

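```bash
python3 -m handwheel '[[-1,[0.02,-0.001,0.001],0],[-1,[0.013,0,0],0],[-1,[0.007,0,0],0],[-1,[0.003,0,0],0],[-1,[0,0,0],0]]'; python3 -m handwheel '[[0.5,[0,0,0],0],[0.5,[0,0,0],0],[0.5,[0,0,0],0],[0.5,[0,0,0],0],[0.5,[0,0,0],0]]';  python3 -m handwheel '[[0.5,[-0.02,0,0],0],[0.5,[-0.03,0,0],0],[0.8,[-0.03,0,0],0],[1,[-0.03,-0.03,0],0],[1,[0,-0.04,-0.04],0]]';python3 -m handwheel '[[1,[0,-0.03,-0.05],0],[1,[0,0,-0.05],0],[1,[0,0,0],0],[1,[0,0,0],0],[1,[0,0,0],0]]'; python3 - <<'E'
from h import *
goto((.61,-.156,.107),-2)
for n in("top","scene"):
    im=snapshot(n); cv2.imwrite(f"pics/{n}5.png",im)
a=cv2.imread("pics/top5.png")[130:270,220:420]; b=cv2.imread("pics/scene5.png")[150:290,170:370]
cv2.imwrite("pics/c5.png",cv2.resize(np.hstack([a,b]),None,fx=2,fy=2,interpolation=cv2.INTER_CUBIC))
for n in("top","scene"):
  for c in("red","yellow"):
    for q in blobs(cv2.imread(f"pics/{n}5.png"),c): print(n,c,np.round(q[:3],1),np.round(P(n,q[:2],.105)[:2],4),q[3][2])
E
```

```text
time_s: 14.45
position: [0.6113, -0.157, 0.1076]
tool_rot: [0.707, 0.012, 0.707, -0.012]
contact_force: [-0.1, -0.4, -3.5]
width: 0.0395
time_s: 15.08
position: [0.6112, -0.1571, 0.1076]
tool_rot: [0.707, 0.012, 0.707, -0.013]
contact_force: [0.2, 0.6, 0.3]
width: 0.0647
time_s: 15.7
position: [0.5724, -0.2272, 0.2209]
tool_rot: [0.71, 0.009, 0.704, -0.013]
contact_force: [-0.2, -0.3, -0.5]
width: 0.0844
time_s: 16.32
position: [0.4692, -0.2524, 0.2178]
tool_rot: [0.708, 0.012, 0.706, -0.013]
contact_force: [0.6, -0.4, -0.1]
width: 0.0871
pos [ 0.4692 -0.2524  0.2178] down [ 0.002 -0.001 -1.   ] yaw -2.0 turn 0.0 j6 -0.67 shift now mm [110.9 101.3 137.2] after turn [110.9 101.4 137.2] t 16.32 F [ 0.59 -0.38 -0.13] w 0.0871
top red [408.5 238.3 125.5] [ 0.4764 -0.2357] 37.87498474121094
top red [266.4 172.7 299. ] [0.6233 0.0741] 3.5763344764709473
top yellow [370.  173.9 109. ] [ 0.6194 -0.1554] 90.0
top yellow [233.4  83.8 340. ] [0.8296 0.1501] 90.0
scene red [307. 232. 322.] [0.6043 0.0699] 11.309932708740234
scene red [185.2 185.2 238.5] [ 0.5502 -0.2199] 45.0
scene red [281.3 144.5 319.5] [ 0.3727 -0.0422] 0.0
scene yellow [324.5 364.7 746. ] [0.8514 0.1508] 90.0
scene yellow [198.7 213.8 256.5] [ 0.6161 -0.1619] 11.309932708740234
scene yellow [178.6 163.6 132.5] [ 0.4931 -0.2599] 7.125016689300537
```

View pics/c5.png

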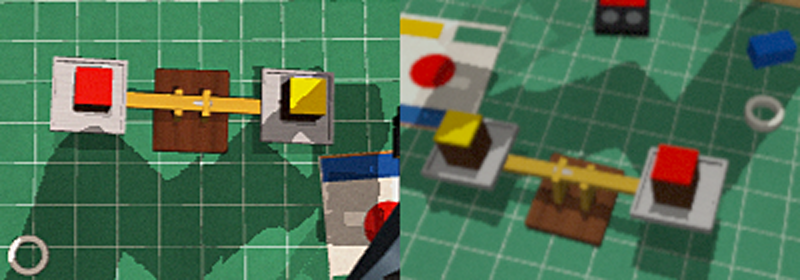

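Yellow's side has dropped. In the scene view the yellow pan sits lower and both blocks are standing with the hand well clear, so yellow is the heavy one. I'll go back and take it.

```bash
python3 -m handwheel '[[1,[0.0,0.0235,0.035],0],[1,[0,0.0235,0.035],0],[1,[0,0.0235,0.035],0],[1,[0,0.0235,0.035],0],[1,[0,0,0],0]]';python3 -m handwheel '[[1,[0.03,0,0],0],[1,[0.03,0,0],0],[1,[0,0,0],0],[1,[0,0,0],0]]'; python3 - <<'E'
from h import *
goto((.613,-.161,.091),-2)
cv2.imwrite("pics/s6.png",cv2.resize(snapshot("scene")[150:290,100:370],None,fx=2.9,fy=2.9))
E
```

```text
time_s: 17.05
position: [0.6139, -0.1609, 0.2172]
tool_rot: [0.708, 0.011, 0.706, -0.011]
contact_force: [-0.5, -0.5, 0.1]
width: 0.0871
time_s: 17.55
position: [0.6114, -0.1635, 0.1583]
tool_rot: [0.707, 0.012, 0.707, -0.013]
contact_force: [0.0, -0.6, -0.5]
width: 0.087
pos [ 0.6114 -0.1635  0.1583] down [ 0.001 -0.001 -1.   ] yaw -2.0 turn -0.0 j6 -0.40 shift now mm [67.3  2.6  1.5] after turn [67.3  2.6  1.5] t 17.55 F [ 0.04 -0.64 -0.51] w 0.087
```

View pics/s6.png

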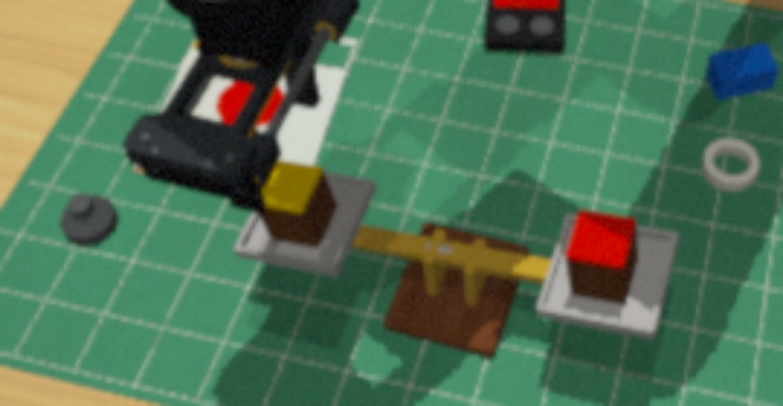

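The gripper is above the yellow block, whose top is at about (293,188) in the crop. I'll go down and grip it.

```bash
python3 -m handwheel '[[1,[0.02,0.0026,0.0015],0],[1,[0.02,0,0],0],[1,[0.017,0,0],0],[1,[0.01,0,0],0],[1,[0,0,0],0]]' 20; python3 -m handwheel '[[0.3,[0,0,0],0],[0.1,[0,0,0],0],[-0.1,[0,0,0],0],[-1,[0,0,0],0],[-1,[0,0,0],0]]' 20; python3 -m handwheel '[[-1,[0,0,0],0],[-1,[0,0,0],0],[-1,[0,0,0],0]]' 25; python3 - <<'E'
from h import *
goto((.613,-.161,.091),-2)
cv2.imwrite("pics/s7.png",cv2.resize(snapshot("scene")[150:290,100:370],None,fx=2.9,fy=2.9))
E
```

```text
time_s: 18.23
position: [0.6123, -0.1604, 0.0901]
tool_rot: [0.707, 0.013, 0.707, -0.012]
contact_force: [-0.9, 1.1, 0.2]
width: 0.087
time_s: 18.85
position: [0.6126, -0.1605, 0.0906]
tool_rot: [0.707, 0.012, 0.707, -0.013]
contact_force: [-1.1, 0.5, -0.9]
width: 0.0448
time_s: 19.23
position: [0.6121, -0.1604, 0.0906]
tool_rot: [0.707, 0.013, 0.707, -0.012]
contact_force: [-1.6, 1.0, 2.2]
width: 0.0393
pos [ 0.6121 -0.1604  0.0906] down [-0.001  0.    -1.   ] yaw -2.0 turn -0.0 j6 -0.40 shift now mm [-0.4 -0.6  0.9] after turn [-0.4 -0.6  0.9] t 19.23 F [-1.6  1.   2.2] w 0.0393
```

View pics/s7.png

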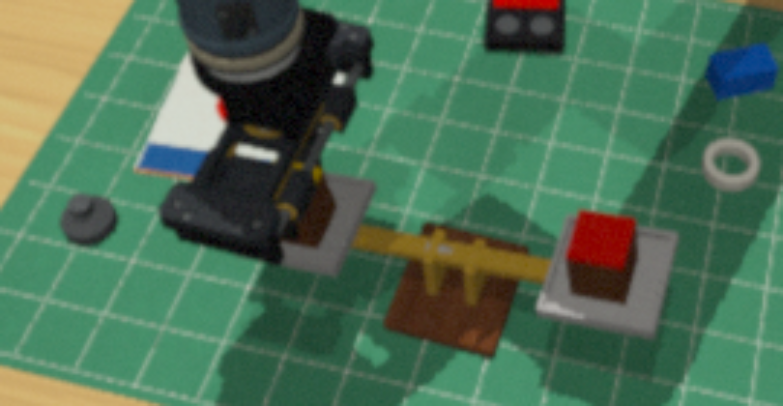

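```bash
python3 -m handwheel '[[-1,[-0.003,0,0],0],[-1,[-0.006,0,0],0],[-1,[-0.015,0,0],0],[-1,[-0.025,0,0],0],[-1,[-0.025,0,0],0]]'; python3 - <<'E'
from h import *
goto((.4745,-.271,.165),-2)
E
```

```text
time_s: 19.9
position: [0.6128, -0.1605, 0.166]
tool_rot: [0.707, 0.012, 0.707, -0.013]
contact_force: [0.6, 0.4, -3.5]
width: 0.04
pos [ 0.6128 -0.1605  0.166 ] down [ 0.001 -0.    -1.   ] yaw -2.0 turn -0.0 j6 -0.40 shift now mm [   1.  -115.3 -134.3] after turn [   1.  -115.2 -134.3] t 19.9 F [ 0.62  0.36 -3.48] w 0.04
```

```bash
python3 -m handwheel '[[-1,[0,-0.023,-0.0268],0],[-1,[0,-0.023,-0.0268],0],[-1,[0,-0.023,-0.0268],0],[-1,[0,-0.023,-0.0268],0],[-1,[0,-0.023,-0.0268],0]]'; python3 -m handwheel '[[-1,[0.03,0,0],0],[-1,[0.03,0,0],0],[-1,[0.03,0,0],0],[-1,[0.015,0,0],0],[-1,[0,0,0],0]]'; python3 - <<'E'
from h import *
goto((.4745,-.271,.045),-2)
for n in("top","scene"):
    im=snapshot(n); cv2.imwrite(f"pics/{n}8.png",im)
a=cv2.imread("pics/top8.png")[140:300,250:450]; b=cv2.imread("pics/scene8.png")[130:290,140:340]
cv2.imwrite("pics/c8.png",cv2.resize(np.hstack([a,b]),None,fx=2,fy=2,interpolation=cv2.INTER_CUBIC))
E
```

```text
time_s: 20.52
position: [0.4742, -0.2716, 0.1657]
tool_rot: [0.708, 0.012, 0.706, -0.013]
contact_force: [0.1, -0.3, -3.2]
width: 0.0395
time_s: 21.15
position: [0.4745, -0.2706, 0.0593]
tool_rot: [0.707, 0.013, 0.707, -0.012]
contact_force: [0.4, -0.6, -3.5]
width: 0.0398
pos [ 0.4745 -0.2706  0.0593] down [-0.001  0.001 -1.   ] yaw -2.0 turn -0.0 j6 -0.69 shift now mm [14.3 -0.4  0. ] after turn [14.3 -0.4  0. ] t 21.15 F [ 0.44 -0.55 -3.53] w 0.0398
```

View pics/c8.png

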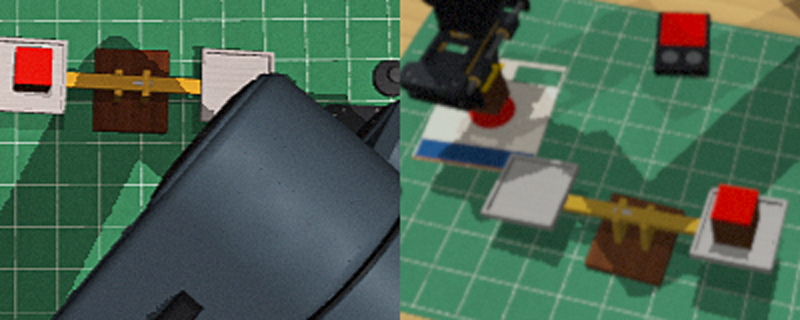

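```bash
python3 -m handwheel '[[-1,[0.008,0,0],0],[-1,[0.005,0,0],0],[-1,[0,0,0],0]]' 12; for i in 1 2 3 ; do python3 -m handwheel '[[-1,[0.001,0,0],0],[-1,[0,0,0],0],[-1,[0,0,0],0]]' |grep -E 'pos|force'; done
```

```text
time_s: 21.62
position: [0.4744, -0.2705, 0.0463]
tool_rot: [0.707, 0.013, 0.707, -0.012]
contact_force: [-0.7, 0.1, -2.6]
width: 0.04
position: [0.4746, -0.2707, 0.0456]
contact_force: [0.2, 1.0, -3.2]
position: [0.4746, -0.2707, 0.0446]
contact_force: [0.2, -0.4, -3.4]
position: [0.4745, -0.2707, 0.0435]
contact_force: [0.2, -0.7, -3.6]
```

```bash
for i in 1 2 3 4; do python3 -m handwheel '[[-1,[0.001,0,0],0],[-1,[0,0,0],0],[-1,[0,0,0],0]]' |grep -E 'pos|force'; done; python3 - <<'E'
from h import *
cv2.imwrite("pics/s9.png",cv2.resize(snapshot("scene")[140:220,130:250],None,fx=6,fy=6,interpolation=cv2.INTER_CUBIC))
E
```

```text
position: [0.4745, -0.2707, 0.0425]
contact_force: [0.2, 0.2, -2.8]
position: [0.4746, -0.2706, 0.0422]
contact_force: [-1.3, 1.6, 6.0]
position: [0.4746, -0.2701, 0.0416]
contact_force: [-0.9, 3.8, 8.7]
position: [0.4746, -0.2696, 0.0408]
contact_force: [-1.2, 4.8, 11.0]
```

View pics/s9.png

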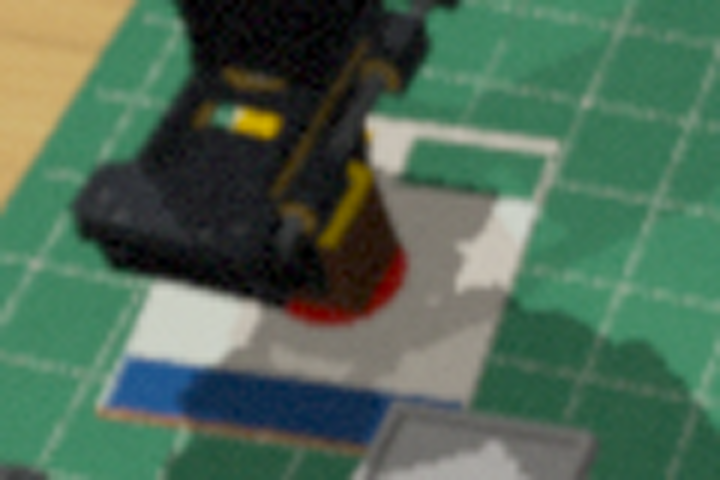

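The block is in contact and sitting on the disc. I'll ease off slightly, release it and retreat.

```bash
python3 -m handwheel '[[-1,[-0.002,0,0],0],[-1,[0,0,0],0],[0.0,[0,0,0],0],[0.2,[0,0,0],0],[0.6,[0,0,0],0]]'; python3 -m handwheel '[[0.8,[0,0,0],0],[0.8,[0,0,0],0],[0.8,[0,0,0],0]]'; python3 -m handwheel '[[0.8,[-0.02,0,0],0],[0.8,[-0.03,0,0],0],[0.8,[-0.04,0,0],0],[0.8,[-0.04,0,0],0],[0.8,[-0.04,0,0],0]]'; python3 -m handwheel '[[0.8,[0,0.02,-0.03],0],[0.8,[0,0.04,-0.02],0],[0.8,[0,0.05,0],0],[0.8,[0,0.05,0],0],[0.8,[0,0.05,0],0]]';python3 -m handwheel '[[0.8,[0,0.05,0],0],[0.8,[0,0.05,0],0],[0.8,[0,0.05,0],0],[0.8,[0,0,0],0],[0.8,[0,0,0],0]]'; python3 - <<'E'
from h import *
for n in("top","scene"):
    im=snapshot(n); cv2.imwrite(f"pics/{n}10.png",im)
a=cv2.imread("pics/top10.png")[140:300,250:450]; b=cv2.imread("pics/scene10.png")[130:290,140:340]
cv2.imwrite("pics/c10.png",cv2.resize(np.hstack([a,b]),None,fx=2,fy=2,interpolation=cv2.INTER_CUBIC))
for n in("top","scene"):
    for q in blobs(cv2.imread(f"pics/{n}10.png"),"yellow"): print(n,np.round(q[:3],1),np.round(P(n,q[:2],.052)[:2],4),q[3][2])
E
```

```text
time_s: 24.92
position: [0.4747, -0.2709, 0.0416]
tool_rot: [0.707, 0.012, 0.707, -0.013]
contact_force: [-0.4, 0.2, -0.6]
width: 0.0554
time_s: 25.3
position: [0.4746, -0.2707, 0.0416]
tool_rot: [0.707, 0.012, 0.707, -0.012]
contact_force: [-0.6, -0.5, 0.2]
width: 0.0769
time_s: 25.92
position: [0.4743, -0.2705, 0.2128]
tool_rot: [0.707, 0.013, 0.707, -0.012]
contact_force: [-0.1, -0.7, -0.1]
width: 0.0783
time_s: 26.55
position: [0.4318, -0.0577, 0.2117]
tool_rot: [0.707, 0.013, 0.707, -0.013]
contact_force: [0.7, 0.2, -0.4]
width: 0.0786
time_s: 27.18
position: [0.4372, 0.0907, 0.2115]
tool_rot: [0.707, 0.012, 0.707, -0.012]
contact_force: [-1.3, -0.7, 0.1]
width: 0.0783
top [418.4 240.8 278. ] [ 0.4746 -0.2689] 90.0
top [233.5  83.9 337. ] [0.8497 0.1567] 90.0
scene [324.6 364.7 745. ] [0.8375 0.1536] 90.0
scene [180.7 169.2 317. ] [ 0.4666 -0.2777] 9.462322235107422
```

View pics/c10.png

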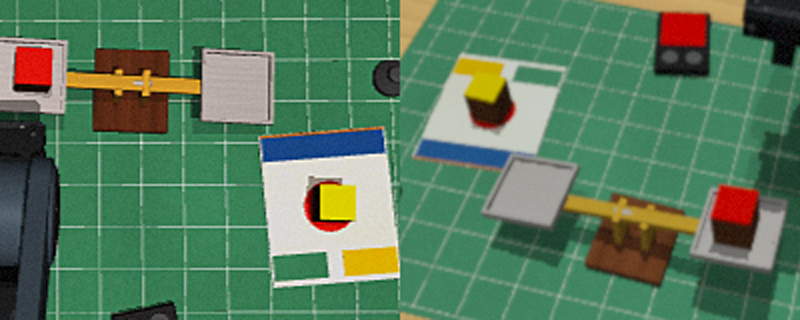

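Yellow is standing upright on the disc, with its top about 2 mm from the disc centre. The beam is still tipped, and red is standing in the raised pan. The hand is clear, so I'll hand in the job.

```bash
python3 - <<'E'
from workcell import *
print(finish_job(), observe()["time_s"])
E
```

```text
the job is handed in; nothing more can be done
the job is handed in; nothing more can be done
```

The job is done: yellow was the heavy block, and it now stands upright on the red disc.

- **Weighing:** I stood red in the left pan, and the beam did not move. I then stood yellow in the right pan and took the hand away, and yellow's side dropped. The wrist force during the lifts agreed, at about 1.1 N for red and 3.2 N for yellow.
- **Placing:** I lifted yellow out of its pan and set it on the disc, then moved the arm clear.
- **Last checks:** The top camera puts yellow's centre within about 2 mm of the disc centre. Both pictures show the beam still tipped towards the empty right pan and red standing in the raised left pan.
- **Disagreement:** The scene camera's position for yellow was about 10 mm off. Its colour patch probably merged with the kite's yellow band, so I relied on the top camera.
- **Time and force:** The last move ended at 27.2 s on the robot's clock, well under the 70 s limit. The highest force I read was about 12 N, while setting yellow down.

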